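# Fetch the screwdriver from under the chest's lift-out trays

## Robot

A 6-joint arm with a two-finger parallel gripper is mounted at the origin on a cart in front of the work surface, level with it; the furniture and walls round the work are solid. World frame = base frame: x ahead of the robot, y to its left, z up, the work surface at z = 0. Lengths are in m, angles in degrees, forces in N, time in s.
With the tool pointing down it reaches from about 0.25 to 0.725 m from the base axis. Payload 9.7 kg.
Tool frame: the origin (TCP) lies between the finger pads; the fingertips stand bot.tcp_to_tips ahead of it and the grasp point (between the pads) lies 11 mm behind it (bot.tcp_to_tips is the distance from the TCP to the fingertips, in m); z points along the fingers, y is the line along which they close (so a half turn about z gives the same grasp; the last joint's range is limited). The gripper opens to 85 mm and grips with 20 to 120 N. Pads are 22 mm wide; open, the fingers measure 114 mm over their backs; the gripper's body (76 mm by 85 mm) begins 54 mm behind the grasp point. The pads swing forward as they close: fully open they stand 13 mm farther back than shut.
Start: joints at [73.052, 4.979, 10.078, 95.1, 0, 90], TCP at [0.16, 0.526, 0.239] pointing down, gripper open.
Joint ranges: [-179.16, 179.16], [-48.56, 103.87], [-65.8, 70.77], [-126.05, 130.52], [-82.76, 87.17], [-180, 180]. Speed limits (degrees/s): [127.2, 127.2, 147.25, 180, 180, 180].

## Interface

Orientations are given as [roll, pitch, yaw] about the fixed x, y, z axes, in that order (R = Rz(yaw) Ry(pitch) Rx(roll)).
In Python, from workcell import bot gives the robot as it stands. The module is installed in compiled form; this text tells all that it offers.
- The arm moves only by the tool carry_out, never from a script. Its arguments are lists of equal length, an entry for each row: "linear": the shift along the world's x, y, z normalised to -1 to 1, where 1 is 2 cm, a list of three; "rotation": the turn, a rotation vector about the world's x, y, z normalised to -1 to 1, where 1 is 8 degrees, a list of three; "grip": the closure, from -1 (fully open) to 1 (shut). In form: {"linear": [[tx, ty, tz], ...], "rotation": [[rx, ry, rz], ...], "grip": [grip, ...]}. A call has 1 to 12 rows; each row shifts and turns the commanded pose from where the row before left it; what a row does not reach is not made up. A row lasts 1/10 s, in which the tool goes at most 50 mm and 8.59 degrees, less where a joint would pass 70% of its speed; a pose out of reach is approached as far as the arm can. A call with a number of a shift or a turn outside -1 to 1 is refused whole. A call with a gripper value outside its range is refused whole. The fingers move at their own pace and stop on an object; "grip_force" is the grip in N (left out, the last holds). Time passes only in rows, so rows that do not move let the fingers close. It gives the time, the measured TCP pose, the force, the opening and the grip force at its end, in the units of the state.
- bot.get_obs(): the state, without advancing time (a new reading comes with each control period).
- bot.camera(name): name is "scene" or "top"; returns the picture (420x560x3 uint8, blue, green, red); there is no depth.
- bot.camera_model(name): a dict with "fx", "fy", "cx", "cy" (pixels), "distortion" ([k1, k2, p1, p2, k3] as OpenCV has them; the pictures are not rectified), "camera_from_world" (4x4, takes a point from world to camera coordinates). Camera axes: x right, y up, looking along -z (the intrinsics and any distortion apply to the point x, -y, -z); pixel columns grow to the right and rows downward; lengths in m; the calibration is good to about 2 mm. A picture is of the moment at which its call begins. camera_model takes no time and is no camera call.
- bot.job_done(): hands the job in; it is judged then, once.
The state is a dict: "time": time; "q": joint angles; "qd": joint speeds; "joint_efforts": joint torques, N m; "ee_pos": TCP position; "tcp_rot": TCP orientation; "wrist_force": force on the tool from outside, world axes, zero at the start; "torque": the same for the moment, N m; "opening": finger opening in m; "grasp_force": force on a finger pad.
Only numpy, scipy, OpenCV 4.12 (cv2) and the standard library are available. Lean on these libraries where they do the work, as an engineer would, in place of code of your own. Each camera call takes 0.05 s, during which the arm holds its last target. There are 200 camera calls.

## Task

The red screwdriver lies at the bottom of the wooden tool chest, under its two lift-out trays. Lift both trays out by their handle bars and stand them on the grey mat, contents and all; then lay the screwdriver centrally in the cradle, handle in the larger V, and put each tray, contents still in it, back flat in the bay it came from. Leave the candlestick and the spinning top standing where they are.

Things in the scene. Friction and masses are not known exactly. Their poses are not given: they have to be found in the camera images.
- chest: fixed open wooden tool chest, brass corners, 266 (x) x 140 mm (y), walls 8 mm thick, 58 mm high. Origin: middle of underside; -x end faces the robot. Two bays 108 x 124 mm, middles at x = -71 and +71 mm; trays sit there on side ledges 46 mm above the origin, 6 mm play all round, parted by stops 56 mm high. Below the ledges: a well 92 mm wide, V-notched boards in it hold the screwdriver.
- tray_pale: pale wood lift-out tray, 96 (x) x 112 mm (y), walls 24 mm high, loose, 0.2 kg, holding the brown sanding block. Origin: middle of underside. A handle bar along its y over the middle: 14 mm wide, 16 mm high, its middle 64 mm above the origin (end posts 73 mm). It starts seated in one of the chest's two bays (either one); both trays are the same size.
- tray_dark: dark brown wood lift-out tray, 96 (x) x 112 mm (y), walls 24 mm high, loose, 0.2 kg, holding the green wax tin. Origin: middle of underside. A handle bar along its y over the middle: 14 mm wide, 16 mm high, its middle 64 mm above the origin (end posts 73 mm). It starts seated in one of the chest's two bays (either one); both trays are the same size.
- wax_tin: round green and white tin, 69 mm across, 32 mm high, 0.16 kg, lying loose in the middle of the dark tray (tray floor 4 mm thick). Origin: middle of its underside.
- sanding_block: brown sanding block 52 x 90 x 27 mm (90 along its y), 0.08 kg, lying loose in the middle of the pale tray (tray floor 4 mm thick). Origin: middle of its underside.
- screwdriver: screwdriver 200 mm long, 0.1 kg. Handle (red, black neck, 28 mm thick) at y = 0 to +100 mm, thin shank at y = 0 to -100. Origin: mid-length, at the handle's underside; axis 14 mm above. Balances at y = +45 mm: grip it across there. Starts along the chest's x, handle to -x, origin at x = +16, z = 14 mm in the chest; the trays cover all but its middle. 32 mm free beside the handle.
- mat: dark grey thick ribbed rubber mat, fixed, 264 (x) x 140 mm (y), 10 mm thick. Origin: middle of its underside. Both trays fit on it one behind the other along its x.
- cradle: fixed cradle: base board 190 (x) x 66 mm, 10 mm thick, with two upright boards with 90-degree V notches. Origin: middle of underside; -x end faces the robot. Larger V (for the handle) at x = -72 mm, top 40 mm up; smaller V (shank) at x = +70 mm, top 51 mm up. A screwdriver laid centrally has its +y along the cradle's -x, its origin 26 mm above the cradle's origin, its axis 40 mm up.
- candlestick: small pale turned candlestick, 64 mm across, 107 mm high, loose, standing at the left of the work. Origin: middle of its underside. To be left alone.
- spinning_top: small red-brown spinning top, 45 mm across, 53 mm high, loose, standing at the right of the work. Origin: middle of its underside. To be left alone.

How it is judged:
By the outcome, as a careful person would: the job done as asked, in the order asked, and still so for the second after the job is handed in, with the robot touching nothing.
It also fails if it takes over 128 s, if anything falls off the work surface, if the arm or the gripper's body presses on something with over 40 N, if the wrist force passes 120 N, or if a joint passes its speed limit or range.

## Working session

There is one attempt and no reset: what is moved stays moved. The work goes in short steps, Python scripts to look and compute and a tool call to move; the robot and the scene stay as the last step left them, time stands still between calls to the robot, and variables do not carry over. Pictures are saved under pics/ and viewed, at most 14 in all, crops included, and the job is handed in when it is done.

Besides the shell and the picture viewer there is one more tool, called after ">>>" by a JSON object that holds its "api" and its "payload", one argument or row to a line. carry_out: Moves the arm, as the interface text tells. Its arguments: {"type":"object","properties":{"linear":{"type":"array","items":{"type":"array","items":{"type":"number"}}},"rotation":{"type":"array","items":{"type":"array","items":{"type":"number"}}},"grip":{"type":"array","items":{"type":"number"}},"grip_force":{"type":"number"}},"required":["linear","rotation","grip"]}

```bash
mkdir -p pics
python3 - <<'E'
from workcell import bot
import cv2,numpy as np
print(bot.get_obs(), bot.tcp_to_tips)
for n in("scene","top"):
    cv2.imwrite(f"pics/{n}0.png",bot.camera(n)); print(bot.camera_model(n))
E
```

```text
{'time': 0.0, 'q': array([ 7.30522684e+01,  5.01229994e+00,  1.00339683e+01,  9.51016483e+01,
       -9.20803953e-04,  9.00013479e+01]), 'qd': array([ 0.05229933,  0.05375017,  0.02834975, -0.08940946, -0.00466995,
        0.07726562]), 'joint_efforts': array([ 2.63116301e-03, -5.20387387e+01,  4.64804292e+01,  1.61882717e-02,
       -1.72116529e-06,  1.35854447e-05]), 'ee_pos': array([0.1602602 , 0.52588764, 0.23856722]), 'tcp_rot': array([-1.79920020e+02,  9.22684590e-04,  1.63050922e+02]), 'wrist_force': array([0.35087525, 0.03316418, 1.26792146]), 'torque': array([ 0.0528165 ,  0.00862902, -0.02267831]), 'grasp_force': 0.0, 'opening': 0.08560962011601313} 0.008
{'fx': 493.992774277034, 'fy': 493.992774277034, 'cx': 270.95835722485145, 'cy': 193.27393461072523, 'distortion': array([-0.05686464,  0.        ,  0.        ,  0.        ,  0.        ]), 'camera_from_world': array([[ 0.70868619, -0.70547885, -0.00796768, -0.45511876],
       [ 0.36068229,  0.35256989,  0.86348292, -0.16740195],
       [-0.60635977, -0.61481222,  0.50431514, -1.07330736],
       [ 0.        ,  0.        ,  0.        ,  1.        ]])}
{'fx': 501.72225898689936, 'fy': 501.72225898689936, 'cx': 283.22182004561455, 'cy': 217.9444319471003, 'distortion': array([-0.04080592,  0.        ,  0.        ,  0.        ,  0.        ]), 'camera_from_world': array([[-2.26901479e-02, -9.99742201e-01,  8.29732973e-04,
        -1.64173769e-01],
       [ 9.79452049e-01, -2.20632659e-02,  2.00466693e-01,
        -4.81584210e-01],
       [-2.00396707e-01,  5.36130258e-03,  9.79700167e-01,
        -1.59809782e+00],
       [ 0.00000000e+00,  0.00000000e+00,  0.00000000e+00,
         1.00000000e+00]])}
```

View pics/scene0.png

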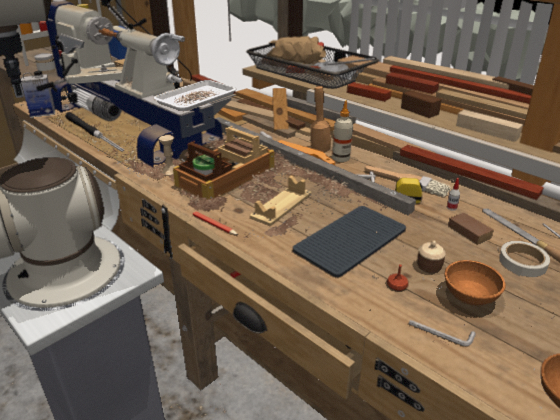

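```bash
python3 -c "
import cv2
a=cv2.imread('pics/top0.png');print(a.shape);cv2.imwrite('pics/top0b.png',cv2.resize(a,(800,600),interpolation=cv2.INTER_CUBIC))"
```

```text
(420, 560, 3)
```

View pics/top0b.png

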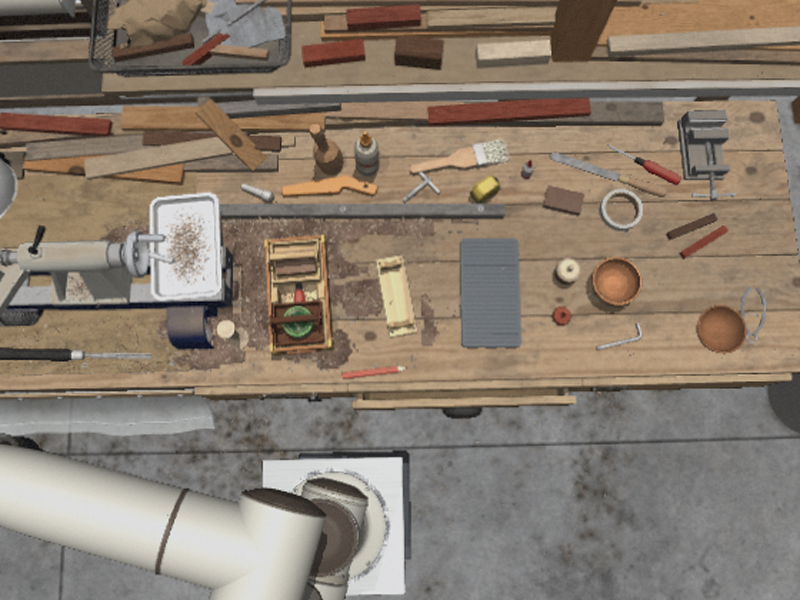

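The overview shows the dark tray with the tin in the near bay, the pale tray with the block in the far bay, the cradle in the middle and the mat to the right. The candlestick is at (226,328) and the red top at (562,316) in the enlarged top view. Next I'll enlarge these areas.

```bash
python3 -c "
import cv2
a=cv2.imread('pics/top0.png')
def crop(x0,y0,w,h,s,n): cv2.imwrite(n,cv2.resize(a[y0:y0+h,x0:x0+w],None,fx=s,fy=s,interpolation=cv2.INTER_CUBIC))
crop(175,160,130,95,6,'pics/c1.png')
crop(260,160,110,95,6,'pics/c2.png')"
```

```text
(no output)
```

View pics/c1.png

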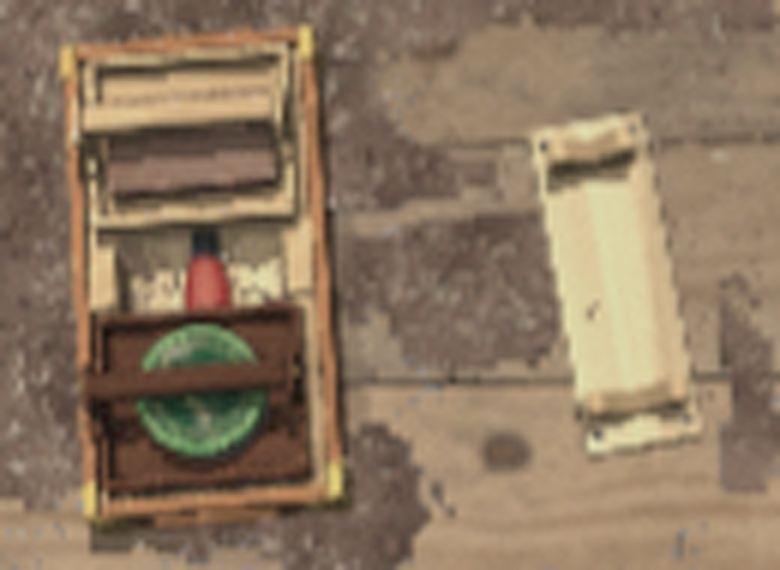

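View pics/c2.png

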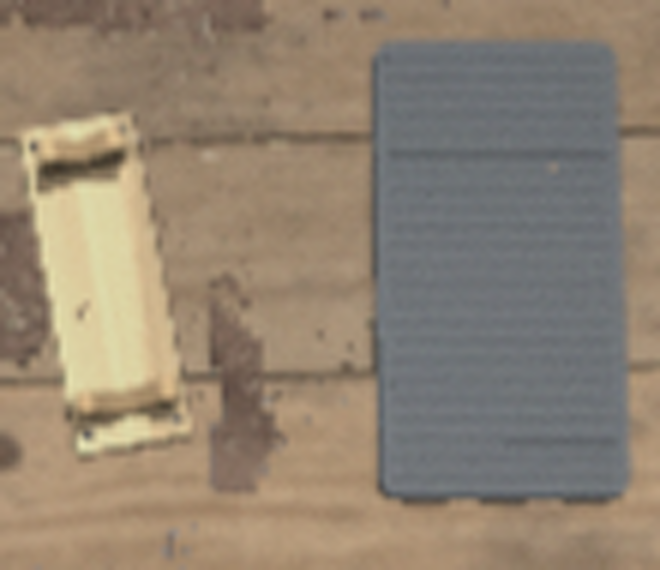

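```bash
cat > h.py <<'E'
from workcell import bot
import cv2,numpy as np
from scipy.optimize import least_squares
def proj(n,P):
    m=bot.camera_model(n); P=np.atleast_2d(P)
    c=P@m['camera_from_world'][:3,:3].T+m['camera_from_world'][:3,3]
    c=c*[1,-1,-1]
    K=np.array([[m['fx'],0,m['cx']],[0,m['fy'],m['cy']],[0,0,1.]])
    return cv2.projectPoints(c.reshape(-1,1,3),np.zeros(3),np.zeros(3),K,m['distortion'])[0].reshape(-1,2)
def W(p,L,z0=0):
    x,y,a=p; c,s=np.cos(a),np.sin(a); L=np.atleast_2d(np.array(L,float))
    return np.c_[x+c*L[:,0]-s*L[:,1],y+s*L[:,0]+c*L[:,1],L[:,2]+z0]
def fit(obs,z0=0,p0=(.5,0,0)):
    # obs: list of (cam, localpts, pixels)
    f=lambda p:np.concatenate([(proj(n,W(p,L,z0))-px).ravel() for n,L,px in obs])
    r=least_squares(f,p0); return r.x,np.sqrt(np.mean(r.fun**2))
def box(cx,cy,z0,z1,lx,ly):
    v=np.array([[cx+i*lx/2,cy+j*ly/2,z] for z in(z0,z1) for i,j in((1,1),(1,-1),(-1,-1),(-1,1))])
    e=[(i,(i+1)%4) for i in range(4)]; e+=[(a+4,b+4) for a,b in e]+[(i,i+4) for i in range(4)]
    return v,e
def draw(img,cam,p,b,col,off,s,z0=0):
    v,e=b; q=(proj(cam,W(p,v,z0))-off+.5)*s
    for i,j in e: cv2.line(img,tuple(map(int,q[i])),tuple(map(int,q[j])),col,1,cv2.LINE_AA)
def base(a,x0,y0,w,h,s): return cv2.resize(a[y0:y0+h,x0:x0+w],None,fx=s,fy=s,interpolation=cv2.INTER_CUBIC)
E
cat > a.py <<'E'
from h import *
px=lambda L,o:np.array(L)/6-.5+o
o1=np.array([175,160]);o2=np.array([260,160])
ch,r=fit([("top",[[.133,.07,.058],[.133,-.07,.058],[-.133,.07,0],[-.133,-.07,0]],px([(62,47),(312,27),(93,522),(343,500)],o1))]);print('chest',ch,r)
cr,r=fit([("top",[[.095,.033,.01],[.095,-.033,.01],[-.095,.033,.01],[-.095,-.033,.01]],px([(22,130),(130,112),(80,458),(190,440)],o2))]);print('cradle',cr,r)
ma,r=fit([("top",[[.132,.07,.01],[.132,-.07,.01],[-.132,.07,.01],[-.132,-.07,.01]],px([(376,41),(614,41),(380,496),(629,496)],o2))]);print('mat',ma,r)
a=cv2.imread('pics/top0.png');img=base(a,*o1,130,95,6)
R=(0,0,255);B=(255,0,0);C=(255,255,0)
for b in(box(0,0,0,.058,.266,.14),box(-.071,0,.102,.118,.014,.112),box(.071,0,.102,.118,.014,.112),box(-.071,0,.046,.07,.096,.112),box(.071,0,.046,.07,.096,.112)):draw(img,"top",ch,b,C,o1,6)
draw(img,"top",cr,box(0,0,0,.01,.19,.066),R,o1,6)
cv2.imwrite('pics/o1.png',img)
a=cv2.imread('pics/scene0.png');o=np.array([155,120]);img=base(a,*o,265,160,3)
for b in(box(0,0,0,.058,.266,.14),box(-.071,0,.102,.118,.014,.112),box(.071,0,.102,.118,.014,.112)):draw(img,"scene",ch,b,C,o,3)
draw(img,"scene",cr,box(0,0,0,.01,.19,.066),R,o,3)
draw(img,"scene",ma,box(0,0,0,.01,.264,.14),R,o,3)
cv2.imwrite('pics/o2.png',img)
np.save('p.npy',[ch,cr,ma])
E
python3 a.py
```

```text
chest [0.5310056  0.07452721 0.04706267] 0.8446135573247852
cradle [ 0.52491178 -0.15522656  0.15269337] 0.4645555988274253
mat [ 0.5305385  -0.37791326 -0.02548404] 0.2882405997245221
```

View pics/o1.png

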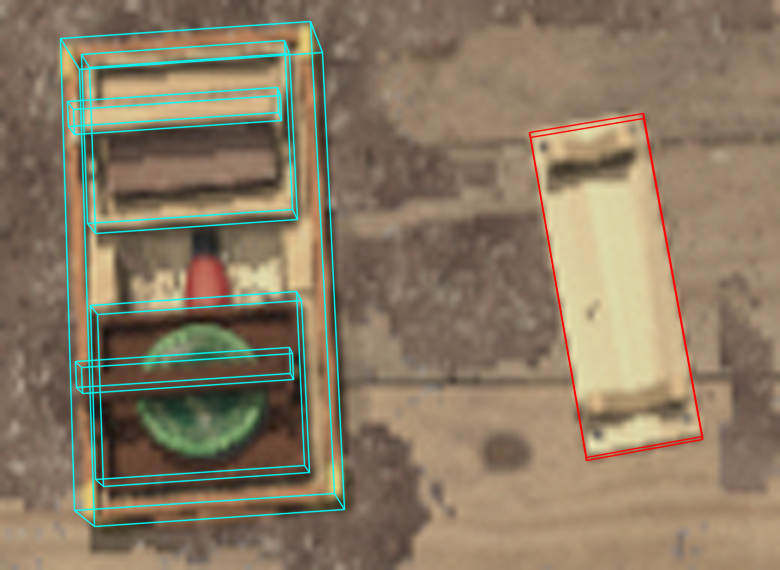

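View pics/o2.png

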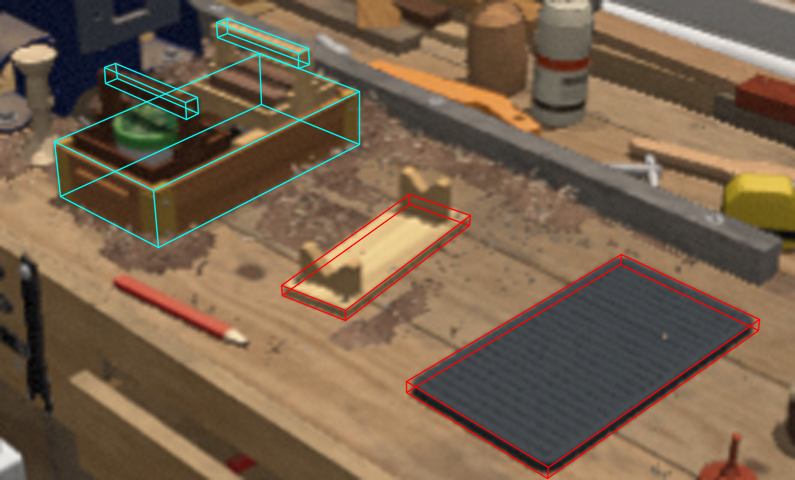

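Chest yaw looks a little off in the overlay: the image's side edges slope more than the drawn ones. I'll take one sharper look for better corner points, with both cameras in one picture.

Run:
```python
from h import *
a=cv2.imread('pics/top0.png');b=cv2.imread('pics/scene0.png')
A=base(a,182,162,54,85,7);B=base(b,172,123,104,75,4)
out=np.zeros((600,800,3),np.uint8);out[:595,:378]=A;out[:300,384:800]=B
C=base(a,182,162,54,85,4.2) if 0 else None
for i in range(0,54,10):cv2.putText(out,str(182+i),(i*7,594),0,.3,(255,255,255));cv2.line(out,(i*7,575),(i*7,584),(255,255,255))
cv2.imwrite('pics/z.png',out)
```

```text
(no output)
```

View pics/z.png

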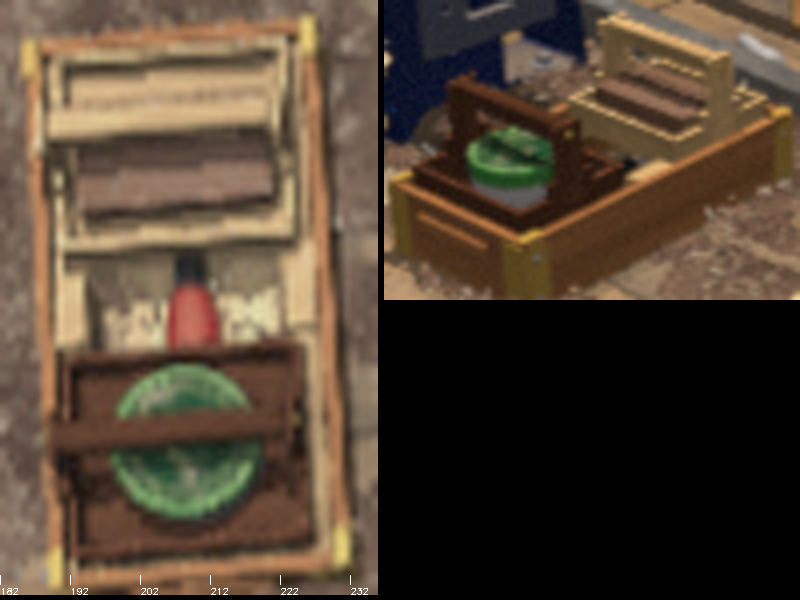

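The top crop shows the rim's outer corners at TL (24,40), TR (316,18), the dark bar from (50,433) to (300,415), and the red handle centred near x=193. I'll do a joint fit with both cameras and fit the bars separately.

Run:
```python
from h import *
px=lambda L,o:np.array(L)/6-.5+np.array(o)
o1=[175,160]
sc=np.array([(207,183),(174,168),(274,150.5)])
ch,r=fit([("top",[[.133,.07,.058],[.133,-.07,.058],[-.133,.07,0],[-.133,-.07,0]],px([(62,43),(314,25),(93,521),(344,499)],o1)),
 ("scene",[[-.133,-.07,.058],[-.133,.07,.058],[.133,-.07,.058]],sc)]);print('chest',ch,r)
zp=lambda L:np.array(L)/7-.5+[182,162]
# bar front lower/top-left-right ends: use near-lower edge (x=-7,z=56 above tray) and far-top edge (x=+7, z=72)
d,r=fit([("top",[[-.007,.056,.056],[-.007,-.056,.056],[.007,.056,.072],[.007,-.056,.072]],zp([(50,452),(300,430),(50,415),(300,398)]))],z0=.046);print('dark',d,r)
p,r=fit([("top",[[-.007,.056,.056],[-.007,-.056,.056],[.007,.056,.072],[.007,-.056,.072]],zp([(47,140),(283,120),(42,104),(278,83)]))],z0=.046);print('pale',p,r)
print(W(ch,[[-.071,0,0],[.071,0,0],[-.029,0,0]]))
print('redneck px at chest',proj("top",W(ch,[[.016,0,.028],[-.02,0,.042]])))
# candlestick, top rough
def ground(n,u,z):return least_squares(lambda q:(proj(n,[[q[0],q[1],z]])-u).ravel(),[.5,0]).x
print(ground("top",np.array([226,328])*.7,.1),ground("top",np.array([562,316])*.7,.03))
```

```text
chest [0.53209735 0.07334123 0.05220584] 0.7404921848499403
dark [0.45747634 0.06764023 0.05378564] 0.4086017312884913
pale [0.60370445 0.07462182 0.06465594] 0.3990378426926043
[[0.46119408 0.0696363  0.        ]
 [0.60300062 0.07704616 0.        ]
 [0.50313686 0.07182795 0.        ]]
redneck px at chest [[208.41509044 200.28092815]
 [208.28686389 209.83524814]]
[0.43849734 0.22244481] [ 0.46231382 -0.54097234]
```

>>> {"api": "carry_out", "payload": {
  "linear": [
    [0.5,-0.5,0],
    [1,-1,0],
    [1,-1,0],
    [1,-1,0],
    [1,-1,0],
    [1,-1,0],
    [1,-1,0],
    [1,-1,0],
    [1,-1,0],
    [1,-1,0],
    [0.5,-1,0],
    [0,-1,0]
  ],
  "rotation": [
    [0,0,-0.5],
    [0,0,-0.7],
    [0,0,-0.7],
    [0,0,-0.7],
    [0,0,-0.7],
    [0,0,-0.7],
    [0,0,-0.7],
    [0,0,-0.7],
    [0,0,-0.7],
    [0,0,-0.7],
    [0,0,-0.7],
    [0,0,-0.7]
  ],
  "grip": [-1,-1,-1,-1,-1,-1,-1,-1,-1,-1,-1,-1]
}}

```text
time: 1.3
ee_pos: [0.3612, 0.2951, 0.2386]
tcp_rot: [-180.0, 0.0, 97.2]
wrist_force: [-0.1, -0.3, 0.2]
opening: 0.0851
grasp_force: 0.0
```

>>> {"api": "carry_out", "payload": {
  "linear": [
    [0.41,-1,0],
    [0.41,-1,0],
    [0.41,-1,0],
    [0.41,-1,0],
    [0.41,-1,0],
    [0.41,-1,0],
    [0.41,-1,0],
    [0.41,-1,0],
    [0.41,-1,0],
    [0.41,-1,0],
    [0.41,-0.8,0],
    [0.41,-0.55,0]
  ],
  "rotation": [
    [0,0,-0.044],
    [0,0,-0.044],
    [0,0,-0.044],
    [0,0,-0.044],
    [0,0,-0.044],
    [0,0,-0.044],
    [0,0,-0.044],
    [0,0,-0.044],
    [0,0,-0.044],
    [0,0,-0.044],
    [0,0,-0.044],
    [0,0,-0.044]
  ],
  "grip": [-1,-1,-1,-1,-1,-1,-1,-1,-1,-1,-1,-1]
}}

```text
time: 2.5
ee_pos: [0.4589, 0.0681, 0.2391]
tcp_rot: [-180.0, 0.0, 93.2]
wrist_force: [0.2, 0.5, 0.1]
opening: 0.0857
grasp_force: 0.0
```

>>> {"api": "carry_out", "payload": {
  "linear": [
    [0,0,-0.5],
    [0,0,-1],
    [0,0,-1],
    [0,0,-1],
    [0,0,-1],
    [0,0,-1],
    [0,0,-0.8],
    [0,0,-0.4],
    [0,0,0]
  ],
  "rotation": [
    [0,0,0],
    [0,0,0],
    [0,0,0],
    [0,0,0],
    [0,0,0],
    [0,0,0],
    [0,0,0],
    [0,0,0],
    [0,0,0]
  ],
  "grip": [-1,-1,-1,-1,-1,-1,-1,-1,-1]
}}

```text
time: 3.4
ee_pos: [0.4578, 0.0695, 0.104]
tcp_rot: [-179.9, 0.0, 93.3]
wrist_force: [0.6, 0.3, 0.1]
opening: 0.0851
grasp_force: 0.0
```

Run:
```python
from h import *
o=bot.get_obs();print(o['q'],o['ee_pos'],o['tcp_rot'])
A=base(bot.camera("top"),165,150,90,100,5);B=base(bot.camera("scene"),160,85,115,120,3)
out=np.zeros((500,800,3),np.uint8);out[:,:450]=A;out[:360,455:800]=B
cv2.imwrite('pics/g1.png',out)
```

```text
[ 8.62235609e+00 -7.31830740e+00 -1.69703912e+01  8.04720712e+01
  6.32773897e-03  9.53601783e+01] [0.45784432 0.06945613 0.10398315] [-1.79875797e+02  5.29804119e-03  9.32621767e+01]
```

View pics/g1.png

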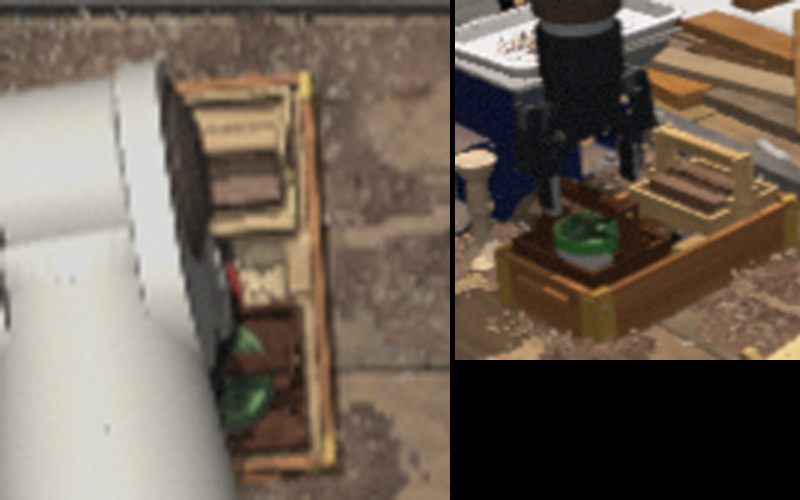

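The fingers straddle the dark bar; in the scene crop they sit on either side of it at about (550,190) and (630,175). I'll close.

>>> {"api": "carry_out", "payload": {
  "linear": [
    [0,0,-0.2],
    [0,0,0],
    [0,0,0],
    [0,0,0],
    [0,0,0],
    [0,0,0],
    [0,0,0],
    [0,0,0],
    [0,0,0],
    [0,0,0],
    [0,0,0],
    [0,0,0]
  ],
  "rotation": [
    [0,0,0],
    [0,0,0],
    [0,0,0],
    [0,0,0],
    [0,0,0],
    [0,0,0],
    [0,0,0],
    [0,0,0],
    [0,0,0],
    [0,0,0],
    [0,0,0],
    [0,0,0]
  ],
  "grip": [-0.5,-0.2,0,0.3,0.6,1,1,1,1,1,1,1],
  "grip_force": 60
}}

```text
time: 4.7
ee_pos: [0.4587, 0.0691, 0.1015]
tcp_rot: [180.0, 0.0, 93.2]
wrist_force: [-2.2, -1.8, 5.1]
opening: 0.0127
grasp_force: 59.5
```

>>> {"api": "carry_out", "payload": {
  "linear": [
    [0,0,0.2],
    [0,0,0.4],
    [0,0,0.6],
    [0,0,0.8],
    [0,0,0.8],
    [0,0,0.8],
    [0,0,0.8],
    [0,0,0.8],
    [0,0,0.8],
    [0,0,0.6],
    [0,0,0.4],
    [0,0,0]
  ],
  "rotation": [
    [0,0,0],
    [0,0,0],
    [0,0,0],
    [0,0,0],
    [0,0,0],
    [0,0,0],
    [0,0,0],
    [0,0,0],
    [0,0,0],
    [0,0,0],
    [0,0,0],
    [0,0,0]
  ],
  "grip": [1,1,1,1,1,1,1,1,1,1,1,1]
}}

```text
time: 5.9
ee_pos: [0.4591, 0.0692, 0.2424]
tcp_rot: [179.9, -0.0, 93.2]
wrist_force: [0.5, -0.6, -3.5]
opening: 0.0129
grasp_force: 58.6
```

Run:
```python
from h import *
ma=np.load('p.npy')[2]; print(ma, W(ma,[[-.075,0,0],[.045,0,0]]))
A=base(bot.camera("top"),165,150,90,100,5);B=base(bot.camera("scene"),160,65,115,140,3)
out=np.zeros((500,800,3),np.uint8);out[:,:450]=A;out[:420,455:800]=B
cv2.imwrite('pics/g2.png',out)
```

```text
[ 0.5305385  -0.37791326 -0.02548404] [[ 0.45556285 -0.37600217  0.        ]
 [ 0.57552389 -0.37905992  0.        ]]
```

View pics/g2.png

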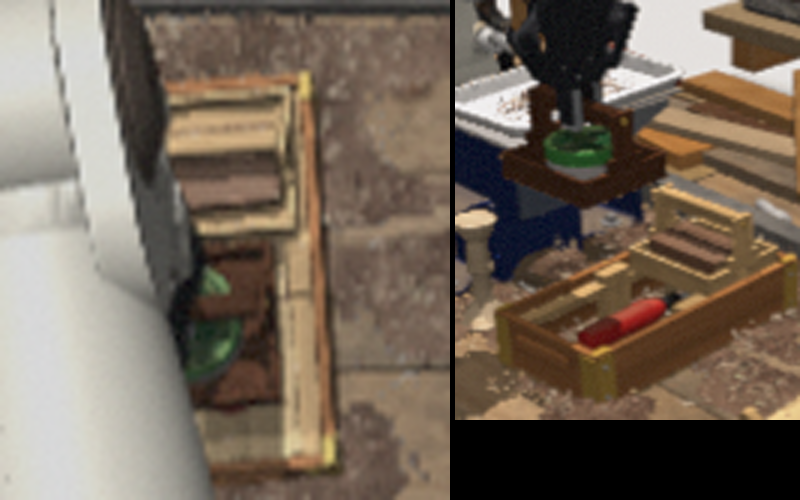

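Dark tray is lifted level with the tin in it. The red handle shows at (630,320) in the scene crop. Moving to the near mat spot.

>>> {"api": "carry_out", "payload": {
  "linear": [
    [0,-0.3,0],
    [0,-0.6,0],
    [0,-0.9,0],
    [0,-1,0],
    [0,-1,0],
    [0,-1,0],
    [0,-1,0],
    [0,-1,0],
    [0,-1,0],
    [0,-1,0],
    [0,-1,0],
    [0,-1,0]
  ],
  "rotation": [
    [0,0,-0.05],
    [0,0,-0.05],
    [0,0,-0.05],
    [0,0,-0.05],
    [0,0,-0.05],
    [0,0,-0.05],
    [0,0,-0.05],
    [0,0,-0.05],
    [0,0,-0.05],
    [0,0,-0.05],
    [0,0,-0.05],
    [0,0,-0.04]
  ],
  "grip": [1,1,1,1,1,1,1,1,1,1,1,1]
}}

```text
time: 7.2
ee_pos: [0.4581, -0.1485, 0.2409]
tcp_rot: [-180.0, 0.0, 88.4]
wrist_force: [0.7, 0.6, -3.0]
opening: 0.0127
grasp_force: 58.6
```

>>> {"api": "carry_out", "payload": {
  "linear": [
    [0,-1,0],
    [0,-1,0],
    [0,-1,0],
    [0,-1,0],
    [0,-1,0],
    [0,-1,0],
    [0,-1,0],
    [0,-1,0],
    [0,-1,0],
    [0,-1,0],
    [0,-0.9,0],
    [0,-0.6,0]
  ],
  "rotation": [
    [0,0,0],
    [0,0,0],
    [0,0,0],
    [0,0,0],
    [0,0,0],
    [0,0,0],
    [0,0,0],
    [0,0,0],
    [0,0,0],
    [0,0,0],
    [0,0,0],
    [0,0,0]
  ],
  "grip": [1,1,1,1,1,1,1,1,1,1,1,1]
}}

```text
time: 8.4
ee_pos: [0.4578, -0.3786, 0.2406]
tcp_rot: [-179.9, -0.0, 88.4]
wrist_force: [0.7, -0.3, -3.4]
opening: 0.0132
grasp_force: 58.6
```

>>> {"api": "carry_out", "payload": {
  "linear": [
    [-0.1,0,-0.4],
    [0,0,-0.8],
    [0,0,-1],
    [0,0,-1],
    [0,0,-1],
    [0,0,-1],
    [0,0,-1],
    [0,0,-0.9],
    [0,0,-0.6],
    [0,0,-0.4],
    [0,0,-0.3],
    [0,0,-0.2]
  ],
  "rotation": [
    [0,0,0],
    [0,0,0],
    [0,0,0],
    [0,0,0],
    [0,0,0],
    [0,0,0],
    [0,0,0],
    [0,0,0],
    [0,0,0],
    [0,0,0],
    [0,0,0],
    [0,0,0]
  ],
  "grip": [1,1,1,1,1,1,1,1,1,1,1,1]
}}

```text
time: 9.6
ee_pos: [0.4568, -0.3769, 0.0693]
tcp_rot: [180.0, 0.0, 88.5]
wrist_force: [-0.6, -0.5, -3.1]
opening: 0.0129
grasp_force: 58.6
```

>>> {"api": "carry_out", "payload": {
  "linear": [
    [0,0,-0.1],
    [0,0,0],
    [0,0,0]
  ],
  "rotation": [
    [0,0,0],
    [0,0,0],
    [0,0,0]
  ],
  "grip": [1,1,1]
}}

```text
time: 9.9
ee_pos: [0.4569, -0.3771, 0.0678]
tcp_rot: [180.0, 0.0, 88.5]
wrist_force: [-0.4, -0.2, -3.5]
opening: 0.0127
grasp_force: 58.6
```

>>> {"api": "carry_out", "payload": {
  "linear": [
    [0,0,-0.07],
    [0,0,-0.05],
    [0,0,0]
  ],
  "rotation": [
    [0,0,0],
    [0,0,0],
    [0,0,0]
  ],
  "grip": [1,1,1]
}}

```text
time: 10.2
ee_pos: [0.4569, -0.377, 0.0656]
tcp_rot: [180.0, 0.0, 88.5]
wrist_force: [-0.9, 1.2, 1.6]
opening: 0.0125
grasp_force: 59.3
```

>>> {"api": "carry_out", "payload": {
  "linear": [
    [0,0,0],
    [0,0,0],
    [0,0,0],
    [0,0,0],
    [0,0,0],
    [0,0,0.3],
    [0,0,0.7],
    [0,0,1],
    [0,0,1],
    [0,0,1],
    [0,0,1],
    [0,0,1]
  ],
  "rotation": [
    [0,0,0],
    [0,0,0],
    [0,0,0],
    [0,0,0],
    [0,0,0],
    [0,0,0],
    [0,0,0],
    [0,0,0],
    [0,0,0],
    [0,0,0],
    [0,0,0],
    [0,0,0]
  ],
  "grip": [-1,-1,-1,-1,-1,-1,-1,-1,-1,-1,-1,-1]
}}

```text
time: 11.4
ee_pos: [0.4568, -0.3769, 0.1872]
tcp_rot: [179.9, 0.1, 88.5]
wrist_force: [1.0, 0.4, -0.3]
opening: 0.0853
grasp_force: 0.0
```

>>> {"api": "carry_out", "payload": {
  "linear": [
    [0,0,1],
    [0.3,1,1],
    [0.3,1,1],
    [0.3,1,0],
    [0.3,1,0],
    [0.3,1,0],
    [0.3,1,0],
    [0.3,1,0],
    [0.3,1,0],
    [0.3,1,0],
    [0.3,1,0],
    [0.3,1,0]
  ],
  "rotation": [
    [0,0,0],
    [0,0,0.05],
    [0,0,0.05],
    [0,0,0.05],
    [0,0,0.05],
    [0,0,0.05],
    [0,0,0.05],
    [0,0,0.05],
    [0,0,0.05],
    [0,0,0.05],
    [0,0,0.05],
    [0,0,0.05]
  ],
  "grip": [-1,-1,-1,-1,-1,-1,-1,-1,-1,-1,-1,-1]
}}

```text
time: 12.6
ee_pos: [0.5229, -0.156, 0.2463]
tcp_rot: [179.9, 0.0, 92.9]
wrist_force: [0.6, 0.2, 0.4]
opening: 0.0854
grasp_force: 0.0
```

>>> {"api": "carry_out", "payload": {
  "linear": [
    [0.4,1,0],
    [0.4,1,0],
    [0.4,1,0],
    [0.4,1,0],
    [0.4,1,0],
    [0.4,1,0],
    [0.4,1,0],
    [0.4,1,0],
    [0.4,1,0],
    [0.3,1,0],
    [0.1,1,0],
    [0,0.5,0]
  ],
  "rotation": [
    [0,0,0.04],
    [0,0,0],
    [0,0,0],
    [0,0,0],
    [0,0,0],
    [0,0,0],
    [0,0,0],
    [0,0,0],
    [0,0,0],
    [0,0,0],
    [0,0,0],
    [0,0,0]
  ],
  "grip": [-1,-1,-1,-1,-1,-1,-1,-1,-1,-1,-1,-1]
}}

```text
time: 13.8
ee_pos: [0.6029, 0.0745, 0.2459]
tcp_rot: [179.9, -0.0, 93.3]
wrist_force: [-0.2, -0.8, 0.6]
opening: 0.0855
grasp_force: 0.0
```

>>> {"api": "carry_out", "payload": {
  "linear": [
    [0,0,0],
    [0,0,0]
  ],
  "rotation": [
    [0,0,0],
    [0,0,0]
  ],
  "grip": [-1,-1]
}}

```text
time: 14.0
ee_pos: [0.6026, 0.0727, 0.2454]
tcp_rot: [180.0, 0.0, 93.2]
wrist_force: [-0.9, 0.3, 0.5]
opening: 0.0855
grasp_force: 0.0
```

Descend to z≈0.101 (−7.2 units) and close.

>>> {"api": "carry_out", "payload": {
  "linear": [
    [0,0.05,-0.4],
    [0,0,-0.8],
    [0,0,-1],
    [0,0,-1],
    [0,0,-1],
    [0,0,-1],
    [0,0,-1],
    [0,0,-0.6],
    [0,0,-0.4],
    [0,0,0]
  ],
  "rotation": [
    [0,0,0],
    [0,0,0],
    [0,0,0],
    [0,0,0],
    [0,0,0],
    [0,0,0],
    [0,0,0],
    [0,0,0],
    [0,0,0],
    [0,0,0]
  ],
  "grip": [-1,-1,-1,-1,-1,-1,-1,-1,-1,-1]
}}

```text
time: 15.0
ee_pos: [0.6023, 0.0737, 0.1]
tcp_rot: [-179.9, 0.0, 93.2]
wrist_force: [0.4, 0.1, 0.0]
opening: 0.0853
grasp_force: 0.0
```

>>> {"api": "carry_out", "payload": {
  "linear": [
    [0,0,0],
    [0,0,0],
    [0,0,0],
    [0,0,0],
    [0,0,0],
    [0,0,0],
    [0,0,0],
    [0,0,0],
    [0,0,0],
    [0,0,0],
    [0,0,0],
    [0,0,0]
  ],
  "rotation": [
    [0,0,0],
    [0,0,0],
    [0,0,0],
    [0,0,0],
    [0,0,0],
    [0,0,0],
    [0,0,0],
    [0,0,0],
    [0,0,0],
    [0,0,0],
    [0,0,0],
    [0,0,0]
  ],
  "grip": [-0.5,-0.2,0,0.3,0.6,1,1,1,1,1,1,1]
}}

```text
time: 16.2
ee_pos: [0.6028, 0.0742, 0.1012]
tcp_rot: [180.0, -0.0, 93.2]
wrist_force: [-3.1, 0.3, 4.8]
opening: 0.013
grasp_force: 59.3
```

>>> {"api": "carry_out", "payload": {
  "linear": [
    [0,0,0.2],
    [0,0,0.4],
    [0,0,0.6],
    [0,0,0.8],
    [0,0,0.8],
    [0,0,0.8],
    [0,0,0.8],
    [0,0,0.8],
    [0,0,0.8],
    [0,0,0.6],
    [0,0,0.4],
    [0,0,0]
  ],
  "rotation": [
    [0,0,0],
    [0,0,0],
    [0,0,0],
    [0,0,0],
    [0,0,0],
    [0,0,0],
    [0,0,0],
    [0,0,0],
    [0,0,0],
    [0,0,0],
    [0,0,0],
    [0,0,0]
  ],
  "grip": [1,1,1,1,1,1,1,1,1,1,1,1]
}}

```text
time: 17.4
ee_pos: [0.6031, 0.0742, 0.2422]
tcp_rot: [179.9, -0.0, 93.2]
wrist_force: [0.1, 0.7, -2.5]
opening: 0.0126
grasp_force: 58.6
```

>>> {"api": "carry_out", "payload": {
  "linear": [
    [0,-0.3,0],
    [0,-0.6,0],
    [-0.1,-0.9,0],
    [-0.1,-1,0],
    [-0.1,-1,0],
    [-0.1,-1,0],
    [-0.1,-1,0],
    [-0.1,-1,0],
    [-0.1,-1,0],
    [-0.1,-1,0],
    [-0.1,-1,0],
    [-0.1,-1,0]
  ],
  "rotation": [
    [0,0,-0.05],
    [0,0,-0.05],
    [0,0,-0.05],
    [0,0,-0.05],
    [0,0,-0.05],
    [0,0,-0.05],
    [0,0,-0.05],
    [0,0,-0.05],
    [0,0,-0.05],
    [0,0,-0.05],
    [0,0,-0.05],
    [0,0,-0.04]
  ],
  "grip": [1,1,1,1,1,1,1,1,1,1,1,1]
}}

```text
time: 18.6
ee_pos: [0.5818, -0.1442, 0.2406]
tcp_rot: [-180.0, 0.0, 88.4]
wrist_force: [-0.2, 0.0, -3.0]
opening: 0.0127
grasp_force: 58.5
```

>>> {"api": "carry_out", "payload": {
  "linear": [
    [-0.1,-1,0],
    [-0.1,-1,0],
    [-0.1,-1,0],
    [-0.05,-1,0],
    [0,-1,0],
    [0,-1,0],
    [0,-1,0],
    [0,-1,0],
    [0,-1,0],
    [0,-1,0],
    [0,-0.9,0],
    [0,-0.7,0]
  ],
  "rotation": [
    [0,0,0],
    [0,0,0],
    [0,0,0],
    [0,0,0],
    [0,0,0],
    [0,0,0],
    [0,0,0],
    [0,0,0],
    [0,0,0],
    [0,0,0],
    [0,0,0],
    [0,0,0]
  ],
  "grip": [1,1,1,1,1,1,1,1,1,1,1,1]
}}

```text
time: 19.8
ee_pos: [0.5755, -0.3758, 0.2404]
tcp_rot: [-180.0, -0.0, 88.5]
wrist_force: [-0.3, -0.3, -2.8]
opening: 0.0131
grasp_force: 58.5
```

>>> {"api": "carry_out", "payload": {
  "linear": [
    [0,-0.2,0],
    [0,0,0],
    [0,0,0]
  ],
  "rotation": [
    [0,0,0],
    [0,0,0],
    [0,0,0]
  ],
  "grip": [1,1,1]
}}

```text
time: 20.1
ee_pos: [0.5758, -0.3774, 0.2409]
tcp_rot: [180.0, -0.0, 88.5]
wrist_force: [-0.2, -0.2, -2.2]
opening: 0.0131
grasp_force: 58.6
```

Lower to ≈0.0665, then settle gently.

>>> {"api": "carry_out", "payload": {
  "linear": [
    [0,0,-0.4],
    [0,0,-0.8],
    [0,0,-1],
    [0,0,-1],
    [0,0,-1],
    [0,0,-1],
    [0,0,-1],
    [0,0,-0.9],
    [0,0,-0.7],
    [0,0,-0.4],
    [0,0,-0.3],
    [0,0,-0.2]
  ],
  "rotation": [
    [0,0,0],
    [0,0,0],
    [0,0,0],
    [0,0,0],
    [0,0,0],
    [0,0,0],
    [0,0,0],
    [0,0,0],
    [0,0,0],
    [0,0,0],
    [0,0,0],
    [0,0,0]
  ],
  "grip": [1,1,1,1,1,1,1,1,1,1,1,1]
}}

```text
time: 21.3
ee_pos: [0.5759, -0.3778, 0.0669]
tcp_rot: [180.0, 0.0, 88.5]
wrist_force: [0.5, -1.1, -2.0]
opening: 0.0128
grasp_force: 58.5
```

>>> {"api": "carry_out", "payload": {
  "linear": [
    [0,0,-0.05],
    [0,0,-0.05],
    [0,0,0]
  ],
  "rotation": [
    [0,0,0],
    [0,0,0],
    [0,0,0]
  ],
  "grip": [1,1,1]
}}

```text
time: 21.6
ee_pos: [0.5759, -0.3781, 0.0653]
tcp_rot: [180.0, 0.0, 88.5]
wrist_force: [0.2, 0.9, -2.8]
opening: 0.0129
grasp_force: 58.6
```

>>> {"api": "carry_out", "payload": {
  "linear": [
    [0,0,-0.05],
    [0,0,0]
  ],
  "rotation": [
    [0,0,0],
    [0,0,0]
  ],
  "grip": [1,1]
}}

```text
time: 21.8
ee_pos: [0.576, -0.3781, 0.0652]
tcp_rot: [179.9, 0.0, 88.5]
wrist_force: [-1.9, 1.3, 5.4]
opening: 0.013
grasp_force: 59.5
```

>>> {"api": "carry_out", "payload": {
  "linear": [
    [0,0,0],
    [0,0,0],
    [0,0,0],
    [0,0,0],
    [0,0,0],
    [0,0,0.3],
    [0,0,0.7],
    [0,0,1],
    [0,0,1],
    [0,0,1],
    [0,0,1],
    [0,0,1]
  ],
  "rotation": [
    [0,0,0],
    [0,0,0],
    [0,0,0],
    [0,0,0],
    [0,0,0],
    [0,0,0],
    [0,0,0],
    [0,0,0],
    [0,0,0],
    [0,0,0],
    [0,0,0],
    [0,0,0]
  ],
  "grip": [-1,-1,-1,-1,-1,-1,-1,-1,-1,-1,-1,-1]
}}

```text
time: 23.0
ee_pos: [0.5758, -0.3779, 0.1863]
tcp_rot: [179.9, 0.0, 88.5]
wrist_force: [0.1, 0.5, 0.2]
opening: 0.0856
grasp_force: 0.0
```

Run:
```python
from h import *
a=bot.camera("top");b=bot.camera("scene");cv2.imwrite('pics/t3.png',a);cv2.imwrite('pics/s3.png',b)
A=base(a,182,162,54,85,7);B=base(b,172,95,250,170,1.68)
out=np.zeros((600,800,3),np.uint8);out[:595,:378]=A;out[:B.shape[0],380:380+B.shape[1]]=B[:, :420]
C=base(a,270,165,60,85,3.5);out[290:290+min(310,C.shape[0]),390:600]=C[:310]
cv2.imwrite('pics/z3.png',out)
```

```text
(no output)
```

View pics/z3.png

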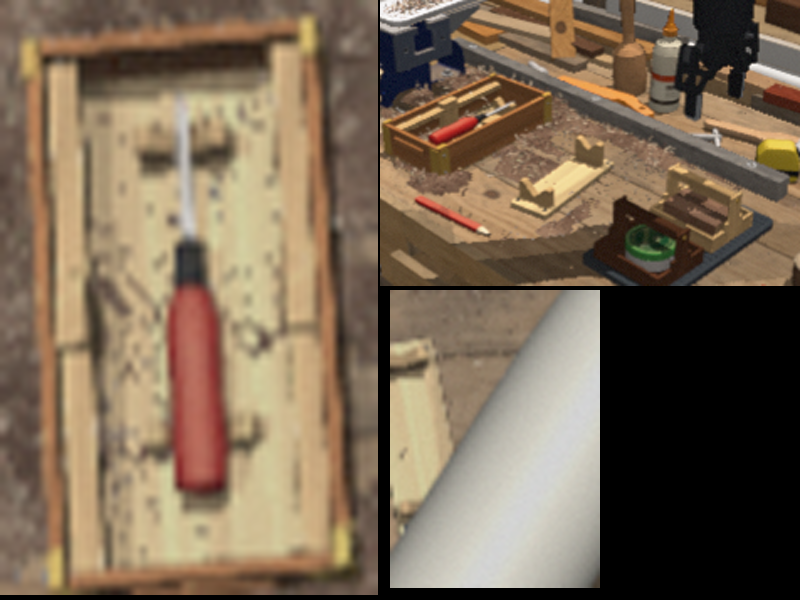

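Both trays stand on the mat with contents in. In the chest the screwdriver's tip is at (182,95) and its handle end at (201,491) in the crop.

Run:
```python
from h import *
zp=lambda L:np.array(L)/7-.5+[182,162]
# local frame: x along chest +x => tip at +.1, handle end -.1
s,r=fit([("top",[[.1,0,.014],[0,0,.016],[-.05,0,.014],[-.1,0,.014]],zp([(182,95),(190,238),(197,385),(201.5,487)]))],z0=.014);print('sd',s,r,W(s,[[-.045,0,0]]))
ch=(.5321,.0715,.0522);print(W(ch,[[.016,0,0]]))
cr=np.load('p.npy')[1];print('grip at cradle',cr,W(cr,[[-.045,0,0]]),np.degrees(cr[2]))
```

```text
sd [0.54643774 0.07273379 0.05632727] 2.15275057420925 [[0.5015091 0.0702004 0.       ]]
[[0.54807821 0.07233482 0.        ]]
grip at cradle [ 0.52491178 -0.15522656  0.15269337] [[ 0.48043535 -0.16207109  0.        ]] 8.748685859034492
```

>>> {"api": "carry_out", "payload": {
  "linear": [
    [0,0.4,0.5],
    [-0.1,0.8,0.5],
    [-0.15,1,0],
    [-0.15,1,0],
    [-0.16,1,0],
    [-0.16,1,0],
    [-0.16,1,0],
    [-0.16,1,0],
    [-0.16,1,0],
    [-0.16,1,0],
    [-0.16,1,0],
    [-0.16,1,0]
  ],
  "rotation": [
    [0,0,0.5],
    [0,0,0.5],
    [0,0,0.5],
    [0,0,0.5],
    [0,0,0.5],
    [0,0,0.5],
    [0,0,0.5],
    [0,0,0.5],
    [0,0,0.5],
    [0,0,0.5],
    [0,0,0.5],
    [0,0,0.5]
  ],
  "grip": [-0.08,-0.08,-0.08,-0.08,-0.08,-0.08,-0.08,-0.08,-0.08,-0.08,-0.08,-0.08]
}}

```text
time: 24.3
ee_pos: [0.5418, -0.1531, 0.2038]
tcp_rot: [180.0, -0.0, 136.7]
wrist_force: [0.1, 0.2, 0.9]
opening: 0.0461
grasp_force: 0.0
```

>>> {"api": "carry_out", "payload": {
  "linear": [
    [-0.16,1,0],
    [-0.16,1,0],
    [-0.16,1,0],
    [-0.16,1,0],
    [-0.16,1,0],
    [-0.16,1,0],
    [-0.16,1,0],
    [-0.16,1,0],
    [-0.16,1,0],
    [-0.16,1,0],
    [-0.16,0.8,0],
    [-0.16,0.4,0]
  ],
  "rotation": [
    [0,0,0.5],
    [0,0,0.5],
    [0,0,0.5],
    [0,0,0.5],
    [0,0,0.5],
    [0,0,0.5],
    [0,0,0.5],
    [0,0,0.5],
    [0,0,0.5],
    [0,0,0.5],
    [0,0,0.5],
    [0,0,0.3]
  ],
  "grip": [-0.08,-0.08,-0.08,-0.08,-0.08,-0.08,-0.08,-0.08,-0.08,-0.08,-0.08,-0.08]
}}

```text
time: 25.5
ee_pos: [0.5034, 0.0712, 0.2038]
tcp_rot: [180.0, -0.0, -176.9]
wrist_force: [-0.5, 0.6, 0.2]
opening: 0.046
grasp_force: 0.0
```

>>> {"api": "carry_out", "payload": {
  "linear": [
    [0,0,0],
    [0,0,0]
  ],
  "rotation": [
    [0,0,0],
    [0,0,0]
  ],
  "grip": [-0.08,-0.08]
}}

```text
time: 25.7
ee_pos: [0.5037, 0.0698, 0.2039]
tcp_rot: [-180.0, 0.0, -177.2]
wrist_force: [0.8, -0.9, 0.5]
opening: 0.0459
grasp_force: 0.0
```

Run:
```python
from h import *
zp=lambda L:np.array(L)/7-.5+[182,162]
s,r=fit([("top",[[.1,0,.014],[-.05,0,.014],[-.1,0,.010]],zp([(182,93),(197,385),(201.5,491)]))],z0=.014);print('sd',s,r,W(s,[[-.045,0,0]]))
# chest floor/rim check with emptied-chest side edges
```

```text
sd [0.5405165  0.07271814 0.05413378] 0.47720504862656893 [[0.49558242 0.07028331 0.        ]]
```

>>> {"api": "carry_out", "payload": {
  "linear": [
    [-0.25,0.03,-0.4],
    [0,0,-0.8],
    [0,0,-1],
    [0,0,-1],
    [0,0,-1],
    [0,0,-1],
    [0,0,-1],
    [0,0,-0.8],
    [0,0,-0.6],
    [0,0,-0.5],
    [0,0,-0.4],
    [0,0,-0.2]
  ],
  "rotation": [
    [0,0,0],
    [0,0,0],
    [0,0,0],
    [0,0,0],
    [0,0,0],
    [0,0,0],
    [0,0,0],
    [0,0,0],
    [0,0,0],
    [0,0,0],
    [0,0,0],
    [0,0,0]
  ],
  "grip": [-0.08,-0.08,-0.08,-0.08,-0.08,-0.08,-0.08,-0.08,-0.08,-0.08,-0.08,-0.08]
}}

```text
time: 26.9
ee_pos: [0.4986, 0.0706, 0.0293]
tcp_rot: [-180.0, -0.0, -177.1]
wrist_force: [0.5, 0.5, 0.8]
opening: 0.046
grasp_force: 0.0
```

>>> {"api": "carry_out", "payload": {
  "linear": [
    [0,0,-0.15],
    [0,0,-0.15],
    [0,0,0]
  ],
  "rotation": [
    [0,0,0],
    [0,0,0],
    [0,0,0]
  ],
  "grip": [-0.08,-0.08,-0.08]
}}

```text
time: 27.2
ee_pos: [0.4988, 0.0707, 0.0238]
tcp_rot: [-180.0, 0.0, -177.1]
wrist_force: [-0.1, 0.3, -1.2]
opening: 0.0458
grasp_force: 0.0
```

>>> {"api": "carry_out", "payload": {
  "linear": [
    [0,0,-0.15],
    [0,0,0],
    [0,0,0],
    [0,0,0],
    [0,0,0],
    [0,0,0],
    [0,0,0],
    [0,0,0],
    [0,0,0],
    [0,0,0]
  ],
  "rotation": [
    [0,0,0],
    [0,0,0],
    [0,0,0],
    [0,0,0],
    [0,0,0],
    [0,0,0],
    [0,0,0],
    [0,0,0],
    [0,0,0],
    [0,0,0]
  ],
  "grip": [-0.08,0,0.1,0.2,0.4,1,1,1,1,1]
}}

```text
time: 28.2
ee_pos: [0.4988, 0.0709, 0.0212]
tcp_rot: [180.0, 0.0, -177.1]
wrist_force: [-2.3, 1.3, 5.2]
opening: 0.0268
grasp_force: 59.3
```

>>> {"api": "carry_out", "payload": {
  "linear": [
    [0,0,0.2],
    [0,0,0.4],
    [0,0,0.6],
    [0,0,0.8],
    [0,0,0.8],
    [0,0,0.8],
    [0,0,0.8],
    [0,0,0.8],
    [0,0,0.5],
    [0,0,0.3],
    [0,0,0],
    [0,0,0]
  ],
  "rotation": [
    [0,0,0],
    [0,0,0],
    [0,0,0],
    [0,0,0],
    [0,0,0],
    [0,0,0],
    [0,0,0],
    [0,0,0],
    [0,0,0],
    [0,0,0],
    [0,0,0],
    [0,0,0]
  ],
  "grip": [1,1,1,1,1,1,1,1,1,1,1,1]
}}

```text
time: 29.4
ee_pos: [0.4985, 0.0707, 0.1404]
tcp_rot: [-180.0, -0.0, -177.1]
wrist_force: [-0.9, -0.1, -0.8]
opening: 0.0266
grasp_force: 59.1
```

>>> {"api": "carry_out", "payload": {
  "linear": [
    [-0.05,-0.5,0],
    [-0.1,-0.9,0],
    [-0.1,-1,0],
    [-0.1,-1,0],
    [-0.1,-1,0],
    [-0.1,-1,0],
    [-0.1,-1,0],
    [-0.1,-1,0],
    [-0.1,-1,0],
    [-0.06,-1,0],
    [0,-1,0],
    [0,-0.9,0]
  ],
  "rotation": [
    [0,0,0.06],
    [0,0,0.06],
    [0,0,0.06],
    [0,0,0.06],
    [0,0,0.06],
    [0,0,0.06],
    [0,0,0.06],
    [0,0,0.06],
    [0,0,0.06],
    [0,0,0.06],
    [0,0,0.07],
    [0,0,0.06]
  ],
  "grip": [1,1,1,1,1,1,1,1,1,1,1,1]
}}

```text
time: 30.6
ee_pos: [0.4798, -0.1567, 0.1403]
tcp_rot: [180.0, -0.1, -171.2]
wrist_force: [-0.2, 0.1, -2.1]
opening: 0.0269
grasp_force: 59.1
```

>>> {"api": "carry_out", "payload": {
  "linear": [
    [0,-0.33,0],
    [0,0,0],
    [0,0,0]
  ],
  "rotation": [
    [0,0,0],
    [0,0,0],
    [0,0,0]
  ],
  "grip": [1,1,1]
}}

```text
time: 30.9
ee_pos: [0.4803, -0.1616, 0.1406]
tcp_rot: [180.0, -0.0, -171.3]
wrist_force: [-0.6, -0.4, -1.5]
opening: 0.0267
grasp_force: 59.1
```

Run:
```python
from h import *
a=bot.camera("top");b=bot.camera("scene")
A=base(a,245,165,60,85,6);B=base(b,225,120,110,110,4)
cr=np.load('p.npy')[1]
q=(proj("scene",W(cr,[[.1,0,.04],[-.1,0,.04],[.1,0,.04+.115],[-.1,0,.04+.115]]))-[225,120]+.5)*4
for p in q: cv2.circle(B,tuple(map(int,p)),3,(0,255,255),1)
out=np.zeros((510,800,3),np.uint8);out[:,:360]=A;out[:440,360:]=B
cv2.imwrite('pics/z4.png',out);print(bot.get_obs()['ee_pos'],bot.get_obs()['tcp_rot'])
```

```text
[ 0.48045657 -0.16125087  0.140789  ] [ 1.79986188e+02 -1.06692341e-02 -1.71215729e+02]
```

View pics/z4.png

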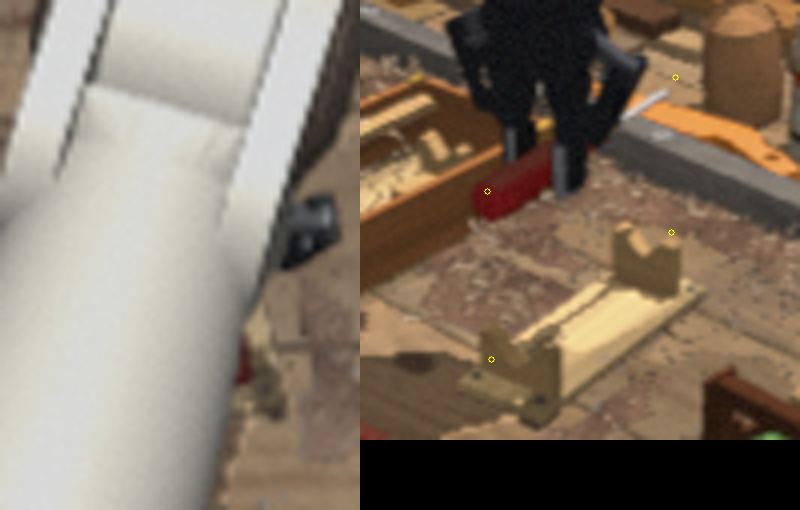

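The held screwdriver is parallel to the cradle, with its handle end at (485,203) and tip at (668,90) against a predicted ~(487,203) and (676,89). I'll shift +3 mm in x and lower.

>>> {"api": "carry_out", "payload": {
  "linear": [
    [0.15,0,-0.3],
    [0,0,-0.6],
    [0,0,-0.9],
    [0,0,-0.9],
    [0,0,-0.8],
    [0,0,-0.6],
    [0,0,-0.4],
    [0,0,-0.3],
    [0,0,-0.2],
    [0,0,0]
  ],
  "rotation": [
    [0,0,0],
    [0,0,0],
    [0,0,0],
    [0,0,0],
    [0,0,0],
    [0,0,0],
    [0,0,0],
    [0,0,0],
    [0,0,0],
    [0,0,0]
  ],
  "grip": [1,1,1,1,1,1,1,1,1,1]
}}

```text
time: 32.0
ee_pos: [0.4835, -0.1619, 0.0407]
tcp_rot: [180.0, -0.0, -171.2]
wrist_force: [0.4, -0.2, -1.3]
opening: 0.0265
grasp_force: 59.1
```

>>> {"api": "carry_out", "payload": {
  "linear": [
    [0,0,-0.1],
    [0,0,-0.1],
    [0,0,0]
  ],
  "rotation": [
    [0,0,0],
    [0,0,0],
    [0,0,0]
  ],
  "grip": [1,1,1]
}}

```text
time: 32.3
ee_pos: [0.4836, -0.1619, 0.0369]
tcp_rot: [-180.0, 0.0, -171.3]
wrist_force: [-0.1, -0.7, -1.6]
opening: 0.0268
grasp_force: 59.1
```

>>> {"api": "carry_out", "payload": {
  "linear": [
    [0,0,-0.1],
    [0,0,-0.05],
    [0,0,0]
  ],
  "rotation": [
    [0,0,0],
    [0,0,0],
    [0,0,0]
  ],
  "grip": [1,1,1]
}}

```text
time: 32.6
ee_pos: [0.4837, -0.1617, 0.0345]
tcp_rot: [180.0, 0.0, -171.2]
wrist_force: [-1.3, 2.3, 5.0]
opening: 0.0267
grasp_force: 59.8
```

>>> {"api": "carry_out", "payload": {
  "linear": [
    [0,0,-0.05],
    [0,0,0],
    [0,0,0]
  ],
  "rotation": [
    [0,0,0],
    [0,0,0],
    [0,0,0]
  ],
  "grip": [1,1,1]
}}

```text
time: 32.9
ee_pos: [0.4838, -0.1615, 0.0342]
tcp_rot: [180.0, 0.1, -171.2]
wrist_force: [-3.4, 3.7, 11.7]
opening: 0.0269
grasp_force: 60.6
```

>>> {"api": "carry_out", "payload": {
  "linear": [
    [0,0,0],
    [0,0,0],
    [0,0,0],
    [0,0,0],
    [0,0,0],
    [0,0,0.2],
    [0,0,0.5],
    [0,0,1],
    [0,0,1],
    [0,0,1],
    [0,0,1],
    [0,0,1]
  ],
  "rotation": [
    [0,0,0],
    [0,0,0],
    [0,0,0],
    [0,0,0],
    [0,0,0],
    [0,0,0],
    [0,0,0],
    [0,0,0],
    [0,0,0],
    [0,0,0],
    [0,0,0],
    [0,0,0]
  ],
  "grip": [0.2,0.1,0,-0.1,-0.2,-0.3,-0.3,-0.3,-0.3,-0.3,-0.3,-0.3]
}}

```text
time: 34.1
ee_pos: [0.4836, -0.1619, 0.1487]
tcp_rot: [-180.0, 0.0, -171.3]
wrist_force: [0.7, 0.5, 0.4]
opening: 0.0554
grasp_force: 0.0
```

>>> {"api": "carry_out", "payload": {
  "linear": [
    [0,-0.5,1],
    [0,-1,1],
    [0.3,-1,1],
    [0.4,-1,0.5],
    [0.5,-1,0],
    [0.5,-1,0],
    [0.5,-1,0],
    [0.5,-1,0],
    [0.5,-1,0],
    [0.5,-1,0],
    [0.5,-0.9,0],
    [0.4,-0.4,0]
  ],
  "rotation": [
    [0,0,-1],
    [0,0,-1],
    [0,0,-1],
    [0,0,-1],
    [0,0,-1],
    [0,0,-1],
    [0,0,-1],
    [0,0,-1],
    [0,0,-1],
    [0,0,-1],
    [0,0,-1],
    [0,0,-1]
  ],
  "grip": [-1,-1,-1,-1,-1,-1,-1,-1,-1,-1,-1,-1]
}}

```text
time: 35.3
ee_pos: [0.5757, -0.3793, 0.2172]
tcp_rot: [180.0, 0.0, 92.4]
wrist_force: [0.7, 0.4, -0.2]
opening: 0.0855
grasp_force: 0.0
```

Run:
```python
from h import *
print(bot.get_obs()['ee_pos'],bot.get_obs()['tcp_rot'])
a=bot.camera("top");b=bot.camera("scene")
cr=np.load('p.npy')[1]
A=base(a,255,170,50,75,7.5);B=base(b,235,165,80,70,5)
L=[[.1,0,.04],[-.1,0,.04]]
for I,n,o,s in((A,"top",[255,170],7.5),(B,"scene",[235,165],5)):
    for p in (proj(n,W(cr,L))-o+.5)*s: cv2.circle(I,tuple(map(int,p)),3,(255,255,0),1)
out=np.zeros((562,800,3),np.uint8);out[:,:375]=A;out[:350,400:]=B
cv2.imwrite('pics/z5.png',out)
```

```text
[ 0.5757197  -0.37934584  0.21722819] [1.79991253e+02 1.76291481e-02 9.23611097e+01]
```

View pics/z5.png

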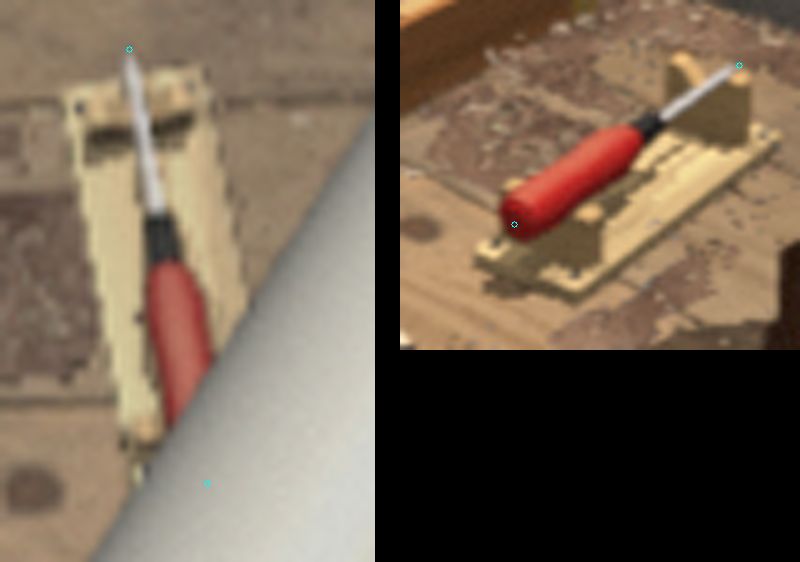

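The screwdriver lies centrally: its tip and handle end coincide with the predicted marks within about 2 mm. Now I'll regrasp the pale tray.

>>> {"api": "carry_out", "payload": {
  "linear": [
    [0,0.05,-0.4],
    [0,0,-0.8],
    [0,0,-1],
    [0,0,-1],
    [0,0,-1],
    [0,0,-1],
    [0,0,-1],
    [0,0,-0.6],
    [0,0,-0.4],
    [0,0,-0.35],
    [0,0,0],
    [0,0,0]
  ],
  "rotation": [
    [0,0,-0.25],
    [0,0,-0.24],
    [0,0,0],
    [0,0,0],
    [0,0,0],
    [0,0,0],
    [0,0,0],
    [0,0,0],
    [0,0,0],
    [0,0,0],
    [0,0,0],
    [0,0,0]
  ],
  "grip": [-1,-1,-1,-1,-1,-1,-1,-1,-1,-1,-1,-1]
}}

```text
time: 36.6
ee_pos: [0.5757, -0.377, 0.0666]
tcp_rot: [180.0, 0.0, 88.9]
wrist_force: [0.0, -0.3, 1.0]
opening: 0.0852
grasp_force: 0.0
```

>>> {"api": "carry_out", "payload": {
  "linear": [
    [0,0,0],
    [0,0,0],
    [0,0,0],
    [0,0,0],
    [0,0,0],
    [0,0,0],
    [0,0,0],
    [0,0,0],
    [0,0,0],
    [0,0,0],
    [0,0,0]
  ],
  "rotation": [
    [0,0,0],
    [0,0,0],
    [0,0,0],
    [0,0,0],
    [0,0,0],
    [0,0,0],
    [0,0,0],
    [0,0,0],
    [0,0,0],
    [0,0,0],
    [0,0,0]
  ],
  "grip": [-0.5,-0.2,0,0.3,0.6,1,1,1,1,1,1]
}}

```text
time: 37.7
ee_pos: [0.5756, -0.3769, 0.066]
tcp_rot: [180.0, 0.0, 88.8]
wrist_force: [1.9, -0.3, 1.0]
opening: 0.0129
grasp_force: 58.7
```

>>> {"api": "carry_out", "payload": {
  "linear": [
    [0,0,0.2],
    [0,0,0.4],
    [0,0,0.7],
    [0,0,1],
    [0,0,1],
    [0,0,1],
    [0,0,1],
    [0,0,1],
    [0,0,1],
    [0,0,0.8],
    [0,0,0.5],
    [0,0,0.2]
  ],
  "rotation": [
    [0,0,0],
    [0,0,0],
    [0,0,0],
    [0,0,0],
    [0,0,0],
    [0,0,0],
    [0,0,0],
    [0,0,0],
    [0,0,0],
    [0,0,0],
    [0,0,0],
    [0,0,0]
  ],
  "grip": [1,1,1,1,1,1,1,1,1,1,1,1]
}}

```text
time: 38.9
ee_pos: [0.5757, -0.377, 0.2437]
tcp_rot: [179.9, 0.1, 88.8]
wrist_force: [-0.3, -1.0, -2.5]
opening: 0.0129
grasp_force: 58.6
```

>>> {"api": "carry_out", "payload": {
  "linear": [
    [0,0.3,0],
    [0,0.6,0],
    [0.1,0.9,0],
    [0.1,1,0],
    [0.1,1,0],
    [0.1,1,0],
    [0.1,1,0],
    [0.1,1,0],
    [0.1,1,0],
    [0.1,1,0],
    [0.1,1,0],
    [0.1,1,0]
  ],
  "rotation": [
    [0,0,0.05],
    [0,0,0.05],
    [0,0,0.05],
    [0,0,0.05],
    [0,0,0.05],
    [0,0,0.05],
    [0,0,0.05],
    [0,0,0.05],
    [0,0,0.05],
    [0,0,0.05],
    [0,0,0.05],
    [0,0,0]
  ],
  "grip": [1,1,1,1,1,1,1,1,1,1,1,1]
}}

```text
time: 40.1
ee_pos: [0.5955, -0.159, 0.2419]
tcp_rot: [180.0, 0.0, 93.3]
wrist_force: [0.1, -0.9, -2.1]
opening: 0.0128
grasp_force: 58.6
```

>>> {"api": "carry_out", "payload": {
  "linear": [
    [0.1,1,0],
    [0.1,1,0],
    [0.1,1,0],
    [0.06,1,0],
    [0,1,0],
    [0,1,0],
    [0,1,0],
    [0,1,0],
    [0,1,0],
    [0,1,0],
    [0,0.9,0],
    [0,0.6,0]
  ],
  "rotation": [
    [0,0,0],
    [0,0,0],
    [0,0,0],
    [0,0,0],
    [0,0,0],
    [0,0,0],
    [0,0,0],
    [0,0,0],
    [0,0,0],
    [0,0,0],
    [0,0,0],
    [0,0,0]
  ],
  "grip": [1,1,1,1,1,1,1,1,1,1,1,1]
}}

```text
time: 41.3
ee_pos: [0.6024, 0.071, 0.2419]
tcp_rot: [180.0, -0.0, 93.3]
wrist_force: [0.5, -0.1, -3.2]
opening: 0.0132
grasp_force: 58.6
```

>>> {"api": "carry_out", "payload": {
  "linear": [
    [0,0.3,0],
    [0,0,0],
    [0,0,0]
  ],
  "rotation": [
    [0,0,0],
    [0,0,0],
    [0,0,0]
  ],
  "grip": [1,1,1]
}}

```text
time: 41.6
ee_pos: [0.6027, 0.0747, 0.2419]
tcp_rot: [-180.0, 0.0, 93.2]
wrist_force: [-0.7, -0.2, -3.1]
opening: 0.0129
grasp_force: 58.6
```

>>> {"api": "carry_out", "payload": {
  "linear": [
    [0,0.03,-0.3],
    [0,0,-0.6],
    [0,0,-0.9],
    [0,0,-0.9],
    [0,0,-0.9],
    [0,0,-0.8],
    [0,0,-0.7],
    [0,0,-0.6],
    [0,0,-0.4],
    [0,0,-0.3],
    [0,0,-0.3],
    [0,0,0]
  ],
  "rotation": [
    [0,0,0],
    [0,0,0],
    [0,0,0],
    [0,0,0],
    [0,0,0],
    [0,0,0],
    [0,0,0],
    [0,0,0],
    [0,0,0],
    [0,0,0],
    [0,0,0],
    [0,0,0]
  ],
  "grip": [1,1,1,1,1,1,1,1,1,1,1,1]
}}

```text
time: 42.8
ee_pos: [0.6025, 0.0757, 0.1072]
tcp_rot: [-180.0, 0.0, 93.2]
wrist_force: [-1.1, 0.1, -2.6]
opening: 0.0129
grasp_force: 58.6
```

>>> {"api": "carry_out", "payload": {
  "linear": [
    [0,0,-0.1],
    [0,0,-0.08],
    [0,0,0]
  ],
  "rotation": [
    [0,0,0],
    [0,0,0],
    [0,0,0]
  ],
  "grip": [1,1,1]
}}

```text
time: 43.1
ee_pos: [0.6027, 0.0758, 0.1043]
tcp_rot: [180.0, -0.0, 93.2]
wrist_force: [-1.7, -0.3, -2.0]
opening: 0.013
grasp_force: 58.7
```

>>> {"api": "carry_out", "payload": {
  "linear": [
    [0,0,-0.1],
    [0,0,-0.03],
    [0,0,0]
  ],
  "rotation": [
    [0,0,0],
    [0,0,0],
    [0,0,0]
  ],
  "grip": [1,1,1]
}}

```text
time: 43.4
ee_pos: [0.6027, 0.0758, 0.1019]
tcp_rot: [180.0, -0.0, 93.2]
wrist_force: [-2.9, 0.2, 1.0]
opening: 0.013
grasp_force: 59.0
```

>>> {"api": "carry_out", "payload": {
  "linear": [
    [0,0,-0.04],
    [0,0,0]
  ],
  "rotation": [
    [0,0,0],
    [0,0,0]
  ],
  "grip": [1,1]
}}

```text
time: 43.6
ee_pos: [0.6027, 0.0758, 0.1019]
tcp_rot: [180.0, -0.0, 93.2]
wrist_force: [-5.1, 0.3, 6.3]
opening: 0.0129
grasp_force: 59.8
```

>>> {"api": "carry_out", "payload": {
  "linear": [
    [0,0,0],
    [0,0,0],
    [0,0,0],
    [0,0,0],
    [0,0,0],
    [0,0,0.3],
    [0,0,0.7],
    [0,0,1],
    [0,0,1],
    [0,0,1],
    [0,0,1],
    [0,0,1]
  ],
  "rotation": [
    [0,0,0],
    [0,0,0],
    [0,0,0],
    [0,0,0],
    [0,0,0],
    [0,0,0],
    [0,0,0],
    [0,0,0],
    [0,0,0],
    [0,0,0],
    [0,0,0],
    [0,0,0]
  ],
  "grip": [-1,-1,-1,-1,-1,-1,-1,-1,-1,-1,-1,-1]
}}

```text
time: 44.8
ee_pos: [0.6028, 0.0757, 0.2232]
tcp_rot: [179.9, -0.0, 93.2]
wrist_force: [0.1, 0.3, -0.0]
opening: 0.0856
grasp_force: 0.0
```

>>> {"api": "carry_out", "payload": {
  "linear": [
    [-0.1,-0.5,0],
    [-0.3,-1,0],
    [-0.3,-1,0],
    [-0.3,-1,0],
    [-0.3,-1,0],
    [-0.3,-1,0],
    [-0.3,-1,0],
    [-0.3,-1,0],
    [-0.3,-1,0],
    [-0.3,-1,0],
    [-0.3,-1,0],
    [-0.3,-1,0]
  ],
  "rotation": [
    [0,0,-0.05],
    [0,0,-0.05],
    [0,0,-0.05],
    [0,0,-0.05],
    [0,0,-0.05],
    [0,0,-0.05],
    [0,0,-0.05],
    [0,0,-0.05],
    [0,0,-0.05],
    [0,0,-0.05],
    [0,0,-0.05],
    [0,0,-0.04]
  ],
  "grip": [-1,-1,-1,-1,-1,-1,-1,-1,-1,-1,-1,-1]
}}

```text
time: 46.0
ee_pos: [0.534, -0.1554, 0.221]
tcp_rot: [180.0, 0.0, 88.5]
wrist_force: [0.8, -0.1, -0.0]
opening: 0.0854
grasp_force: 0.0
```

>>> {"api": "carry_out", "payload": {
  "linear": [
    [-0.4,-1,0],
    [-0.4,-1,0],
    [-0.4,-1,0],
    [-0.4,-1,0],
    [-0.4,-1,0],
    [-0.4,-1,0],
    [-0.4,-1,0],
    [-0.4,-1,0],
    [-0.4,-1,0],
    [-0.3,-1,0],
    [0,-1,0],
    [0,-0.15,0]
  ],
  "rotation": [
    [0,0,0],
    [0,0,0],
    [0,0,0],
    [0,0,0],
    [0,0,0],
    [0,0,0],
    [0,0,0],
    [0,0,0],
    [0,0,0],
    [0,0,0],
    [0,0,0],
    [0,0,0]
  ],
  "grip": [-1,-1,-1,-1,-1,-1,-1,-1,-1,-1,-1,-1]
}}

```text
time: 47.2
ee_pos: [0.4559, -0.3791, 0.2206]
tcp_rot: [-180.0, 0.0, 88.4]
wrist_force: [0.9, -0.0, 0.1]
opening: 0.0855
grasp_force: 0.0
```

>>> {"api": "carry_out", "payload": {
  "linear": [
    [0,0,0],
    [0,0,0]
  ],
  "rotation": [
    [0,0,0],
    [0,0,0]
  ],
  "grip": [-1,-1]
}}

```text
time: 47.4
ee_pos: [0.4566, -0.3768, 0.2209]
tcp_rot: [-180.0, -0.0, 88.5]
wrist_force: [-0.2, -0.7, -0.6]
opening: 0.0854
grasp_force: 0.0
```

Descend 0.155 (7.75 units) and grip.

>>> {"api": "carry_out", "payload": {
  "linear": [
    [0,0,-0.4],
    [0,0,-0.8],
    [0,0,-1],
    [0,0,-1],
    [0,0,-1],
    [0,0,-1],
    [0,0,-1],
    [0,0,-0.7],
    [0,0,-0.5],
    [0,0,-0.35],
    [0,0,0],
    [0,0,0]
  ],
  "rotation": [
    [0,0,0],
    [0,0,0],
    [0,0,0],
    [0,0,0],
    [0,0,0],
    [0,0,0],
    [0,0,0],
    [0,0,0],
    [0,0,0],
    [0,0,0],
    [0,0,0],
    [0,0,0]
  ],
  "grip": [-1,-1,-1,-1,-1,-1,-1,-1,-1,-1,-1,-1]
}}

```text
time: 48.6
ee_pos: [0.457, -0.3774, 0.0665]
tcp_rot: [180.0, 0.0, 88.5]
wrist_force: [-0.9, -0.8, 0.1]
opening: 0.0856
grasp_force: 0.0
```

>>> {"api": "carry_out", "payload": {
  "linear": [
    [0,0,0],
    [0,0,0],
    [0,0,0],
    [0,0,0],
    [0,0,0],
    [0,0,0],
    [0,0,0],
    [0,0,0],
    [0,0,0],
    [0,0,0],
    [0,0,0]
  ],
  "rotation": [
    [0,0,0],
    [0,0,0],
    [0,0,0],
    [0,0,0],
    [0,0,0],
    [0,0,0],
    [0,0,0],
    [0,0,0],
    [0,0,0],
    [0,0,0],
    [0,0,0]
  ],
  "grip": [-0.5,-0.2,0,0.3,0.6,1,1,1,1,1,1]
}}

```text
time: 49.7
ee_pos: [0.4569, -0.3774, 0.0661]
tcp_rot: [180.0, 0.0, 88.5]
wrist_force: [2.0, -0.4, 2.6]
opening: 0.0128
grasp_force: 59.1
```

>>> {"api": "carry_out", "payload": {
  "linear": [
    [0,0,0.2],
    [0,0,0.4],
    [0,0,0.7],
    [0,0,1],
    [0,0,1],
    [0,0,1],
    [0,0,1],
    [0,0,1],
    [0,0,1],
    [0,0,0.8],
    [0,0,0.5],
    [0,0,0.2]
  ],
  "rotation": [
    [0,0,0],
    [0,0,0],
    [0,0,0],
    [0,0,0],
    [0,0,0],
    [0,0,0],
    [0,0,0],
    [0,0,0],
    [0,0,0],
    [0,0,0],
    [0,0,0],
    [0,0,0]
  ],
  "grip": [1,1,1,1,1,1,1,1,1,1,1,1]
}}

```text
time: 50.9
ee_pos: [0.4569, -0.3774, 0.2434]
tcp_rot: [179.9, 0.1, 88.5]
wrist_force: [-0.7, -0.2, -3.0]
opening: 0.0126
grasp_force: 58.6
```

>>> {"api": "carry_out", "payload": {
  "linear": [
    [0,0.3,0],
    [0,0.6,0],
    [0.05,0.9,0],
    [0.05,1,0],
    [0.05,1,0],
    [0,1,0],
    [0,1,0],
    [0,1,0],
    [0,1,0],
    [0,1,0],
    [0,1,0],
    [0,1,0]
  ],
  "rotation": [
    [0,0,0.05],
    [0,0,0.05],
    [0,0,0.05],
    [0,0,0.05],
    [0,0,0.05],
    [0,0,0.05],
    [0,0,0.05],
    [0,0,0.05],
    [0,0,0.05],
    [0,0,0.05],
    [0,0,0.05],
    [0,0,0.04]
  ],
  "grip": [1,1,1,1,1,1,1,1,1,1,1,1]
}}

```text
time: 52.1
ee_pos: [0.4591, -0.159, 0.2418]
tcp_rot: [180.0, -0.0, 93.3]
wrist_force: [0.8, -0.7, -3.5]
opening: 0.0129
grasp_force: 58.6
```

>>> {"api": "carry_out", "payload": {
  "linear": [
    [0,1,0],
    [0,1,0],
    [0,1,0],
    [0,1,0],
    [0,1,0],
    [0,1,0],
    [0,1,0],
    [0,1,0],
    [0,1,0],
    [0,1,0],
    [0,0.9,0],
    [0,0.6,0]
  ],
  "rotation": [
    [0,0,0],
    [0,0,0],
    [0,0,0],
    [0,0,0],
    [0,0,0],
    [0,0,0],
    [0,0,0],
    [0,0,0],
    [0,0,0],
    [0,0,0],
    [0,0,0],
    [0,0,0]
  ],
  "grip": [1,1,1,1,1,1,1,1,1,1,1,1]
}}

```text
time: 53.3
ee_pos: [0.4586, 0.0707, 0.2418]
tcp_rot: [180.0, -0.0, 93.3]
wrist_force: [0.0, -0.8, -2.6]
opening: 0.0129
grasp_force: 58.6
```

>>> {"api": "carry_out", "payload": {
  "linear": [
    [0,0,0],
    [0,0,0],
    [0,0,0]
  ],
  "rotation": [
    [0,0,0],
    [0,0,0],
    [0,0,0]
  ],
  "grip": [1,1,1]
}}

```text
time: 53.6
ee_pos: [0.4595, 0.0684, 0.2419]
tcp_rot: [180.0, 0.0, 93.2]
wrist_force: [0.9, -0.1, -3.6]
opening: 0.0131
grasp_force: 58.6
```

>>> {"api": "carry_out", "payload": {
  "linear": [
    [0,0.03,-0.3],
    [0,0,-0.6],
    [0,0,-0.9],
    [0,0,-0.9],
    [0,0,-0.9],
    [0,0,-0.8],
    [0,0,-0.7],
    [0,0,-0.6],
    [0,0,-0.4],
    [0,0,-0.3],
    [0,0,-0.3],
    [0,0,0]
  ],
  "rotation": [
    [0,0,0],
    [0,0,0],
    [0,0,0],
    [0,0,0],
    [0,0,0],
    [0,0,0],
    [0,0,0],
    [0,0,0],
    [0,0,0],
    [0,0,0],
    [0,0,0],
    [0,0,0]
  ],
  "grip": [1,1,1,1,1,1,1,1,1,1,1,1]
}}

```text
time: 54.8
ee_pos: [0.4595, 0.0693, 0.1073]
tcp_rot: [-180.0, 0.0, 93.2]
wrist_force: [-0.3, -0.6, -2.9]
opening: 0.0127
grasp_force: 58.6
```

>>> {"api": "carry_out", "payload": {
  "linear": [
    [0,0,-0.1],
    [0,0,-0.1],
    [0,0,0]
  ],
  "rotation": [
    [0,0,0],
    [0,0,0],
    [0,0,0]
  ],
  "grip": [1,1,1]
}}

```text
time: 55.1
ee_pos: [0.4597, 0.0693, 0.1039]
tcp_rot: [180.0, -0.0, 93.2]
wrist_force: [-0.1, -0.3, -4.4]
opening: 0.013
grasp_force: 58.6
```

>>> {"api": "carry_out", "payload": {
  "linear": [
    [0,0,-0.08],
    [0,0,0]
  ],
  "rotation": [
    [0,0,0],
    [0,0,0]
  ],
  "grip": [1,1]
}}

```text
time: 55.3
ee_pos: [0.4597, 0.0693, 0.1022]
tcp_rot: [-180.0, -0.0, 93.2]
wrist_force: [-0.5, -0.2, -4.1]
opening: 0.0129
grasp_force: 58.6
```

>>> {"api": "carry_out", "payload": {
  "linear": [
    [0,0,-0.05],
    [0,0,-0.04],
    [0,0,0]
  ],
  "rotation": [
    [0,0,0],
    [0,0,0],
    [0,0,0]
  ],
  "grip": [1,1,1]
}}

```text
time: 55.6
ee_pos: [0.4598, 0.0693, 0.102]
tcp_rot: [179.9, -0.0, 93.2]
wrist_force: [-5.0, -0.8, 8.9]
opening: 0.0128
grasp_force: 60.4
```

Seated. Release, lift and move well to the right for a final look.

>>> {"api": "carry_out", "payload": {
  "linear": [
    [0,0,0],
    [0,0,0],
    [0,0,0],
    [0,0,0],
    [0,0,0],
    [0,0,0.3],
    [0,0,0.7],
    [0,0,1],
    [0,0,1],
    [0,0,1],
    [0,0,1],
    [0,0,1]
  ],
  "rotation": [
    [0,0,0],
    [0,0,0],
    [0,0,0],
    [0,0,0],
    [0,0,0],
    [0,0,0],
    [0,0,0],
    [0,0,0],
    [0,0,0],
    [0,0,0],
    [0,0,0],
    [0,0,0]
  ],
  "grip": [-1,-1,-1,-1,-1,-1,-1,-1,-1,-1,-1,-1]
}}

```text
time: 56.8
ee_pos: [0.4598, 0.0693, 0.2226]
tcp_rot: [179.9, -0.0, 93.2]
wrist_force: [0.4, 0.5, 0.6]
opening: 0.0852
grasp_force: 0.0
```

>>> {"api": "carry_out", "payload": {
  "linear": [
    [0,-0.5,0.5],
    [0,-1,0.5],
    [0,-1,0],
    [0,-1,0],
    [0,-1,0],
    [0,-1,0],
    [0,-1,0],
    [0,-1,0],
    [0,-1,0],
    [0,-1,0],
    [0,-1,0],
    [0,-1,0]
  ],
  "rotation": [
    [0,0,0],
    [0,0,0],
    [0,0,0],
    [0,0,0],
    [0,0,0],
    [0,0,0],
    [0,0,0],
    [0,0,0],
    [0,0,0],
    [0,0,0],
    [0,0,0],
    [0,0,0]
  ],
  "grip": [-1,-1,-1,-1,-1,-1,-1,-1,-1,-1,-1,-1]
}}

```text
time: 58.0
ee_pos: [0.4593, -0.1621, 0.2408]
tcp_rot: [180.0, 0.0, 93.2]
wrist_force: [0.5, -0.2, -0.9]
opening: 0.0851
grasp_force: 0.0
```

>>> {"api": "carry_out", "payload": {
  "linear": [
    [0,-1,0],
    [0,-1,0],
    [0,-1,0],
    [0,-1,0],
    [0,-1,0],
    [0,-1,0],
    [0,-1,0],
    [0,-1,0],
    [0,-1,0],
    [0,-0.5,0],
    [0,0,0],
    [0,0,0]
  ],
  "rotation": [
    [0,0,0],
    [0,0,0],
    [0,0,0],
    [0,0,0],
    [0,0,0],
    [0,0,0],
    [0,0,0],
    [0,0,0],
    [0,0,0],
    [0,0,0],
    [0,0,0],
    [0,0,0]
  ],
  "grip": [-1,-1,-1,-1,-1,-1,-1,-1,-1,-1,-1,-1]
}}

```text
time: 59.2
ee_pos: [0.4596, -0.3505, 0.2404]
tcp_rot: [-180.0, -0.0, 93.2]
wrist_force: [-0.4, 0.3, -0.3]
opening: 0.0853
grasp_force: 0.0
```

Run:
```python
from h import *
a=bot.camera("top");b=bot.camera("scene")
A=base(a,150,160,90,100,4.2);B=base(b,150,120,140,115,3)
out=np.zeros((600,800,3),np.uint8);out[:420,:378]=A;out[:345,380:]=B
C=base(b,290,180,150,120,1.7);out[350:350+C.shape[0],380:380+C.shape[1]]=C
cv2.imwrite('pics/z6.png',out)
```

```text
(no output)
```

View pics/z6.png

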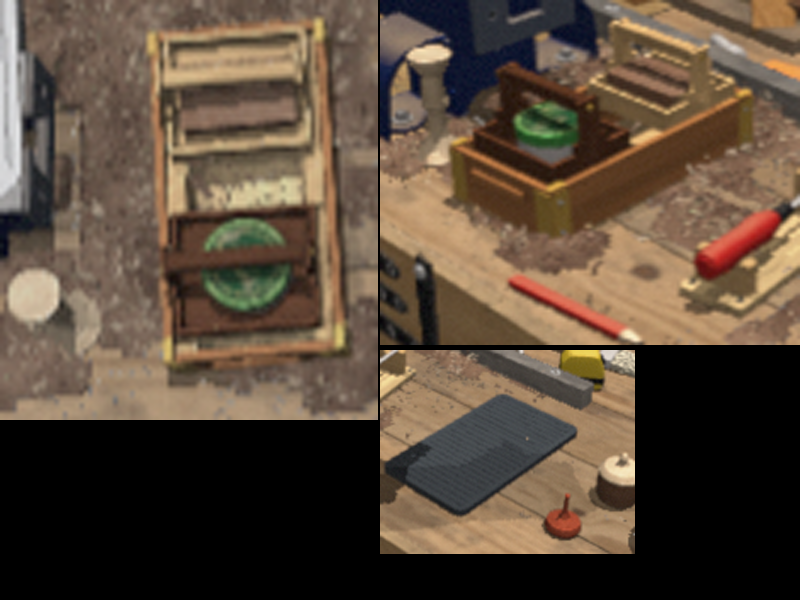

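Both trays are seated flat in their own bays with their contents, the dark one near (240,265) and the pale one far (240,90). The screwdriver is in the cradle, and the candlestick (35,298) and top (563,520) are standing where they were. Handing in.

```bash
python3 -c "
from workcell import bot
print(bot.job_done())"
```

```text
the job is handed in; nothing more can be done
None
```

I handed the job in at about 59 s of 128 s: the screwdriver lies centrally in the cradle, handle in the larger V (within about 2 mm by the camera), both trays are back flat in their own bays with contents, and the candlestick and top were left untouched.

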